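Clamp-check a sleeve in the fixture and crate it

ROBOT

A 6-joint arm with a two-finger parallel gripper is mounted at the origin on the work surface. World frame = base frame: x ahead of the robot, y to its left, z up, the work surface at z = 0. Lengths are in m, angles in degrees, forces in N, time in s.
With the tool pointing down it reaches from about 0.35 to 0.875 m from the base axis. Payload 4.2 kg.
Tool frame: the origin (TCP) lies midway between the tips of the shut fingers; the grasp point (between the pads) lies 19 mm behind it; z points along the fingers, y is the line along which they close (so a half turn about z gives the same grasp; the last joint's range is limited). The gripper opens to 87 mm and grips with 3 to 60 N. Pads are 19 mm wide; open, the fingers measure 117 mm over their backs; the gripper's body (75 mm by 190 mm) begins 51 mm behind the grasp point.
Start: joints at [89.931, 22.042, 0.453, 0, -68.411, -14.817], TCP at [0.161, 0.604, 0.223] pointing down, gripper open.
Joint ranges: [-179.83, 179.83], [-69.29, 118.12], [-61.27, 80.66], [-181.25, 117.63], [-171.15, -9.14], [-177.46, 177.46]. Speed limits (degrees/s): [159.86, 159.86, 180, 180, 180, 180].

INTERFACE

Orientations are given as a 3x3 rotation matrix whose columns are the frame's x, y, z axes.
In Python, from station import * gives the robot as it stands.
- The arm moves only by the tool move_arm, never from a script. Its argument "targets" is text: rows parted by semicolons, each of 4 numbers parted by spaces: the shift along the world's x, y, z in units of 25 mm (1.0 is 25 mm), then the turn about the world's z in units of 5 degrees (1.0 is 5 degrees). In form: tx ty tz spin; .... A call has 1 to 10 rows; each row shifts and turns the commanded pose from where the row before left it; what a row does not reach is not made up. A row lasts 1/12 s, in which the tool goes at most 41.7 mm and 7.16 degrees, less where a joint would pass 70% of its speed; a pose out of reach is approached as far as the arm can. A call is refused whole if a number of a shift passes 1 or a number of a turn 1, either way. A call with a gripper value outside its range is refused whole. "gripper" is the finger opening in mm, from 0 to 87, set as the call begins (left out, the last holds). The fingers move at their own pace and stop on an object; the grip force is fixed at half the most. Time passes only in rows, so rows that do not move let the fingers close. It gives the time, the measured TCP pose, the force, the opening and the grip force at its end, in the units of the state.
- sense(): the state, without advancing time (a new reading comes with each control period).
- capture(name): name is "scene" or "top" or "wrist"; returns a dict with "image" (420x560x3 uint8, blue, green, red), "fx", "fy", "cx", "cy" (pixels), "world_from_camera" (4x4, takes a point from camera to world coordinates); the wrist camera has in their place "hand_eye" (4x4, takes a point from camera to tool coordinates, whose origin is the TCP and whose axes are the flange's). Camera axes: x right, y up, looking along -z (the intrinsics and any distortion apply to the point x, -y, -z); pixel columns grow to the right and rows downward; lengths in m; the calibration is good to about 2 mm. A picture is of the moment at which its call begins: read the wrist's pose just before it. There is no depth.
- finish_job(): hands the job in; it is judged then, once.
The state is a dict: "time_s": time; "joints": joint angles; "joint_velocities": joint speeds; "effort": joint torques, N m; "tcp_pos": TCP position; "ee_rot": TCP orientation; "wrist_force": force on the tool from outside, world axes, zero at the start; "moment": the same for the moment, N m; "gripper_width": opening from 0.0 (shut) to 1.0 (fully open); "gripper_force": force on a finger pad.
Only numpy, scipy, OpenCV 4.12 (cv2) and the standard library are available. Lean on these libraries where they do the work, as an engineer would, in place of code of your own. Each camera call takes 0.05 s, during which the arm holds its last target. There are 200 camera calls.

TASK

Check the longest of the three sleeves lying in the grey rack: lay it along the V-cradle of the check fixture, centred in it, and let go; swing the toggle clamp over centre so that its pad holds the sleeve down by itself with your hand clear of it for a second, then swing the clamp fully back while the sleeve still lies in the cradle. Finally put that sleeve in the orange crate, leaving the clamp fully open and the other sleeves and the bottle where they are.

Things in the scene. Friction and masses are not known exactly. Their poses are not given: they have to be found in the camera images.
- long_sleeve: the sleeve to check: a black cylinder with bright ends, 30 mm in diameter and 100 mm long, 0.11 to 0.22 kg, lying in one of the rack's three slots, perhaps a few mm off the slot's middle. Origin at its centre; x along its axis
- short_a: a short sleeve, 30 mm in diameter, 70 mm long, lying in another slot of the rack; origin at its centre, x along its axis. To be left alone
- short_b: a second short sleeve just like short_a, in the remaining slot. To be left alone
- rack: grey rack, fixed, left or right (the crate across from it): base plate 66 x 182 x 6 mm, origin at the centre of its underside, with slots at y = -66, 0, 66 mm; sleeves lie along its x, axis 35 mm above the table. Each slot is two V-notches at x -32 to -22 and 22 to 32 mm, up to 32 mm high: 44 mm free for fingers between
- nest: check fixture, fixed. Origin on the table under the V-cradle's middle; x along the cradle, away from the clamp (robot side), yaw within 0.6. Aluminium base x -130 to 70 mm, 70 wide, 10 high. V-notches at x -32 to -22 and 22 to 32, up to 42 mm high: 44 mm free between. Clamp bracket x -107 to -73, 37 wide, 90 high, pivot at x -90, z 75
- seat (a point): where the centre of a sleeve seated in the cradle lies: 45 mm above the table over the nest's origin, axes as the nest's
- clamp (a joint): L-shaped lever on the nest. 0 = fully open, at start: arm (90 mm to pad, 16 wide, 14 high) up, leaning back 10 deg; black round handle (18 mm thick from 40 mm out, 108 long) towards nest -x, 10 deg below level. 1.75 = shut: arm level along +x over the cradle, handle straight up. Shut on a sleeve: about 1.69. A spring throws it either way past 0.87 and keeps it there; needs 10 N at 60 mm
- handle_top (a point): centre of the end of the clamp's handle, 108 mm from the pivot; moves with the clamp
- pivot (a point): on the clamp's pivot axis, 75 mm above the table; turns with the clamp (its x axis points along the arm, its z axis along the handle)
- pad: the clamp's round rubber pad, 18 mm in diameter, at the end of the arm, on a stem; origin at the centre of its pressing face, 90 mm along the arm from the pivot and 20 mm below the arm's axis
- crate: orange open-topped crate, fixed, 200 x 150 x 70 mm outside (long side along its x), walls and floor 5 mm; origin at the centre of its underside
- crate_floor (a point): centre of the crate's inner floor, 5 mm above the table
- standing: a short sleeve standing on end near the fixture, 30 mm in diameter, 70 mm tall, loose; origin at the centre of its foot. To be left standing
- bottle: small white plastic bottle standing on the other side of the fixture, 42 mm in diameter, 78 mm tall, loose; origin at the centre of its foot. To be left standing

How it is judged (in metres and radians):
On the way, in this order (a step that is already met when the one before it is completed fails the run):
1. the long sleeve lies centred in the cradle, let go, under the open clamp (x of long_sleeve in the frame of seat between -0.012 and 0.012 m and y of long_sleeve in the frame of seat between -0.004 and 0.004 m and z of long_sleeve in the frame of seat between -0.004 and 0.005 m and angle between the x axis of long_sleeve and the x axis of nest, either way round below 0.12 rad and contact force between each of the fingers, the arm and nest below 0.5 N and contact force between each of the fingers, the arm and long_sleeve below 0.5 N and value of joint clamp below 0.25 rad), for 0.2 s.
2. the clamp is over centre and its pad holds the sleeve down by itself, the robot touching neither (x of long_sleeve in the frame of seat between -0.012 and 0.012 m and y of long_sleeve in the frame of seat between -0.004 and 0.004 m and z of long_sleeve in the frame of seat between -0.004 and 0.005 m and angle between the x axis of long_sleeve and the x axis of nest, either way round below 0.12 rad and contact force between each of the fingers, the arm and nest below 0.5 N and contact force between each of the fingers, the arm and long_sleeve below 0.5 N and value of joint clamp above 1.6 rad and contact force between pad and long_sleeve above 3 N), for 0.5 s.
3. the clamp is swung fully back with the sleeve still in the cradle (x of long_sleeve in the frame of seat between -0.012 and 0.012 m and y of long_sleeve in the frame of seat between -0.004 and 0.004 m and z of long_sleeve in the frame of seat between -0.004 and 0.005 m and angle between the x axis of long_sleeve and the x axis of nest, either way round below 0.12 rad and value of joint clamp below 0.1 rad), for 0.2 s.
At the end, for the whole second after the job is handed in: the long sleeve rests inside the crate (centre less than 40 mm above its floor, within its walls, slower than 0.03 m/s), the clamp is fully open (below 0.1 rad), the two short sleeves, the standing sleeve and the bottle are within 25 mm of where they began, the last two upright within 0.2 rad (x of long_sleeve in the frame of crate_floor between -0.095 and 0.095 m and y of long_sleeve in the frame of crate_floor between -0.07 and 0.07 m and z of long_sleeve in the frame of crate_floor between 0 and 0.04 m and linear speed of long_sleeve below 0.03 m/s and value of joint clamp below 0.1 rad and distance of each of short_a, short_b, standing, bottle from where it was at the start of the episode below 0.025 m and angle between each of standing, bottle's own z axis and vertical below 0.2 rad); the robot touches nothing.
It fails at once if a short sleeve, the standing sleeve or the bottle is shifted by more than 40 mm (distance of any of short_a, short_b, standing, bottle from where it was at the start of the episode above 0.04 m).
It fails at once if the standing sleeve or the bottle is knocked over (angle between any of standing, bottle's own z axis and vertical above 0.5 rad).
It also fails if it takes over 67 s, if anything falls off the work surface, if the arm or the gripper's body presses on something with over 40 N, if the wrist force passes 120 N, or if a joint passes its speed limit or range.

## Working session

There is one attempt and no reset: what is moved stays moved. The work goes in short steps, Python scripts to look and compute and a tool call to move; the robot and the scene stay as the last step left them, time stands still between calls to the robot, and variables do not carry over. Pictures are saved under pics/ and viewed, at most 10 in all, crops included, and the job is handed in when it is done.

Besides the shell and the picture viewer there is one more tool, called after ">>>" by a JSON object that holds its "op" and its "data", one argument or row to a line. move_arm: Moves the arm, as the interface text tells. Its arguments: {"type":"object","properties":{"targets":{"type":"string"},"gripper":{"type":"number"}},"required":["targets"]}

```bash
mkdir -p pics; python3 - <<'E'
from station import *
import cv2,pickle
d={}
for n in ("scene","top"):
    c=capture(n); d[n]=c; cv2.imwrite(f"pics/{n}0.png",cv2.resize(c["image"],None,fx=1.42,fy=1.42,interpolation=cv2.INTER_CUBIC))
    print(n,c["fx"],c["fy"],c["cx"],c["cy"],c["world_from_camera"],[k for k in c])
pickle.dump(d,open("cap0.pkl","wb"))
s=sense();print(s)
E
```

```text
scene 494.2193980199447 494.2193980199447 286.67131156920493 213.88827782443346 [[ 0.29697727 -0.73011242  0.61541885  1.28094899]
 [ 0.95487881  0.22483495 -0.19405079 -0.22892571]
 [ 0.00331123  0.64527909  0.76393974  0.99879347]
 [ 0.          0.          0.          1.        ]] ['image', 'fx', 'fy', 'cx', 'cy', 'world_from_camera']
top 387.1623113200496 387.1623113200496 280.0466134230091 213.75229807988242 [[-0.02436725  0.99503777 -0.09646804  0.50914999]
 [-0.99970245 -0.02436158  0.00123674  0.00789198]
 [-0.00111951  0.09646947  0.99533531  0.94975957]
 [ 0.          0.          0.          1.        ]] ['image', 'fx', 'fy', 'cx', 'cy', 'world_from_camera']
{'time_s': 0.1, 'joints': array([ 8.99311246e+01,  2.20843134e+01,  3.87795354e-01, -2.59467919e-02,
       -6.84109875e+01, -1.48165439e+01]), 'joint_velocities': array([ 0.04073361, -0.02181958,  0.09385675,  0.13007719, -0.0048113 ,
        0.04999743]), 'effort': array([-1.16214815e-04, -3.91687882e+01,  1.87933856e+01,  4.23182711e+00,
        1.34491277e-02, -7.21362426e-05]), 'tcp_pos': array([0.16039653, 0.60350924, 0.22159015]), 'ee_rot': array([[ 9.66398580e-01, -2.57047867e-01, -4.23342877e-04],
       [-2.57048206e-01, -9.66396762e-01, -1.87578162e-03],
       [ 7.30484793e-05,  1.92157222e-03, -9.99998151e-01]]), 'wrist_force': array([ 0.50537856, -0.15243576,  0.68491789]), 'moment': array([0.03302715, 0.01591262, 0.01072971]), 'gripper_force': 0.0, 'gripper_width': 0.998657475162267}
```

View pics/scene0.png

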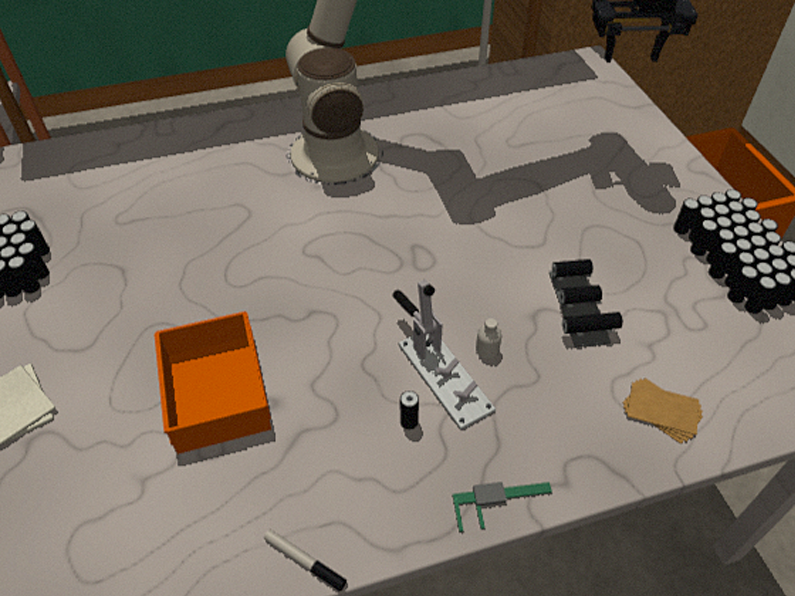

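View pics/top0.png

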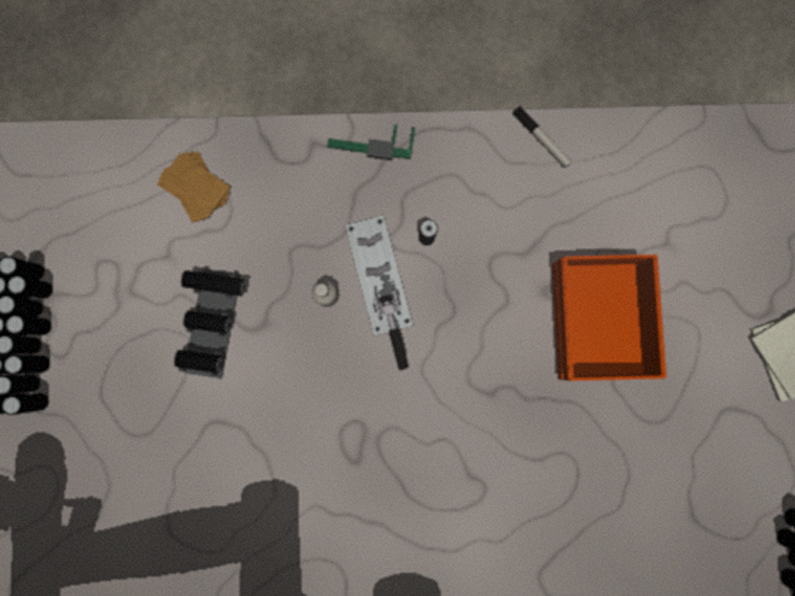

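The long sleeve is in the far slot of the rack, at about (183–249, 281) in the enlarged top view. The nest runs from (366, 220) to (392, 330), the bottle is at (325, 291), the standing sleeve at (428, 232) and the crate at about (610, 316). I'll enlarge a crop next.

```bash
cat > h.py <<'E'
import numpy as np,cv2,pickle
from station import *
def ray(c,uv,z,T=None):
    "pixel -> world point on plane z"
    T=c["world_from_camera"] if T is None else T
    d=T[:3,:3]@np.array([(uv[0]-c["cx"])/c["fx"],-(uv[1]-c["cy"])/c["fy"],-1])
    o=T[:3,3]; return o+d*(z-o[2])/d[2]
def proj(c,P,T=None):
    T=c["world_from_camera"] if T is None else T
    p=np.linalg.inv(T)@np.append(P,1); return np.array([c["cx"]-c["fx"]*p[0]/p[2],c["cy"]+c["fy"]*p[1]/p[2]])
def wrist(name):
    s=sense(); c=capture("wrist"); E=np.eye(4); E[:3,:3]=s["ee_rot"]; E[:3,3]=s["tcp_pos"]
    c["world_from_camera"]=E@c["hand_eye"]; pickle.dump(c,open(name+".pkl","wb")); cv2.imwrite(f"pics/{name}.png",cv2.resize(c["image"],None,fx=1.42,fy=1.42,interpolation=cv2.INTER_CUBIC)); return s,c
E
python3 - <<'E'
from h import *
d=pickle.load(open("cap0.pkl","rb"));im=d["top"]["image"][145:270,118:310]
cv2.imwrite("pics/c1.png",cv2.resize(im,None,fx=4,fy=4,interpolation=cv2.INTER_CUBIC))
c=d["top"]
for n,(u,v),z in [("long",(216,281),.035),("b0x+",(366,223),.01),("b0x-",(392,329),.01),("stand",(428,228),.07),("bottle",(322,290),.078),("handle end",(403,365),.06),
 ("cr1",(556,256),.07),("cr2",(656,255),.07),("cr3",(664,378),.07),("cr4",(567,380),.07)]: print(n,ray(c,(u/1.42,v/1.42),z).round(3))
E
```

```text
long [0.643 0.311 0.035]
b0x+ [0.742 0.058 0.01 ]
b0x- [0.557 0.017 0.01 ]
stand [ 0.717 -0.046  0.07 ]
bottle [0.618 0.127 0.078]
handle end [0.496 0.001 0.06 ]
cr1 [ 0.666 -0.252  0.07 ]
cr2 [ 0.663 -0.414  0.07 ]
cr3 [ 0.465 -0.413  0.07 ]
cr4 [ 0.466 -0.259  0.07 ]
```

View pics/c1.png

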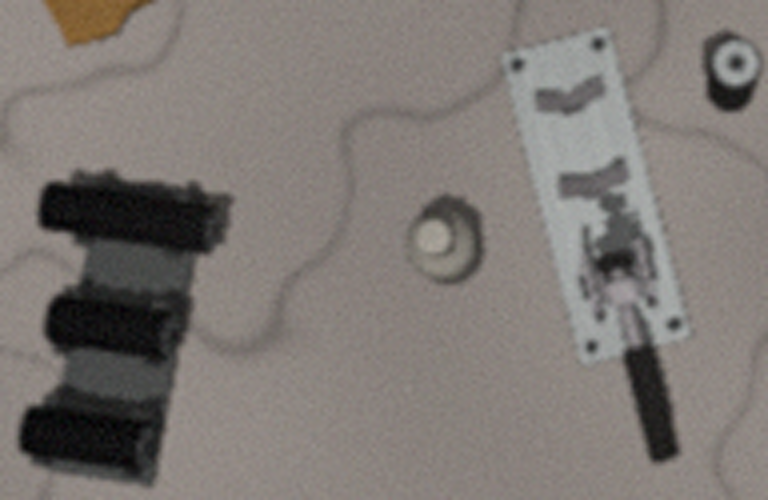

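```bash
python3 - <<'E'
from h import *
d=pickle.load(open("cap0.pkl","rb"));c=d["top"]
f=lambda u,v,z:ray(c,(u/4+118,v/4+145),z)
P=np.array([f(*p,.01) for p in [(502,56),(609,29),(690,338),(584,363)]])
print(P.round(4)); m=P.mean(0); a=P[0]+P[1]-P[2]-P[3]; y=np.arctan2(a[1],a[0]); print("base c",m,"yaw",np.degrees(y),"L",np.linalg.norm(P[0]-P[3]),np.linalg.norm(P[1]-P[2]),np.linalg.norm(P[0]-P[1]))
print("seat",m[:2]+.03*np.array([np.cos(y),np.sin(y)]))
for p in [(40,207),(222,222)]: print("long end",f(*p,.035).round(4))
print("handle end",f(664,458,.056))
w=capture("wrist");print(w["hand_eye"].round(4),w["fx"],w["cx"],w["cy"])
E
```

```text
[[ 0.7384  0.0938  0.01  ]
 [ 0.7538  0.0273  0.01  ]
 [ 0.5612 -0.0177  0.01  ]
 [ 0.5476  0.0469  0.01  ]]
base c [0.65026142 0.03755617 0.01      ] yaw 13.46185178918522 L 0.1964937675878423 0.19781787573670023 0.06826268406021967
seat [0.67943718 0.04454011]
long end [0.6474 0.3683 0.035 ]
long end [0.6357 0.2597 0.035 ]
handle end [4.90190760e-01 2.87077525e-04 5.60000000e-02]
[[ 1.200e-03  9.627e-01  2.706e-01  7.490e-02]
 [ 1.000e+00 -1.000e-03 -1.000e-03  1.100e-03]
 [-7.000e-04  2.706e-01 -9.627e-01 -1.617e-01]
 [ 0.000e+00  0.000e+00  0.000e+00  1.000e+00]] 302.2927285426734 277.6017357183046 212.9867821071636
```

>>> {"op": "move_arm", "data": {
  "targets": "0.96 -0.58 -0.14 1;0.96 -0.58 -0.14 1;0.96 -0.58 -0.14 1;0.96 -0.58 -0.14 1;0.96 -0.58 -0.14 1;0.96 -0.58 -0.14 1;0.96 -0.58 -0.14 1;0.96 -0.58 -0.14 1;0.96 -0.58 -0.14 1;0.96 -0.58 -0.14 1",
  "gripper": 60
}}

```text
time_s: 0.98
tcp_pos: [0.4014, 0.458, 0.1871]
ee_rot: [[0.815, 0.579, -0.0], [0.579, -0.815, -0.001], [-0.001, 0.0, -1.0]]
wrist_force: [0.9, -0.2, -0.1]
gripper_width: 0.69
gripper_force: 0.0
```

>>> {"op": "move_arm", "data": {
  "targets": "0.96 -0.58 -0.14 1;0.96 -0.58 -0.14 1;0.96 -0.58 -0.14 1;0.96 -0.58 -0.14 1;0.96 -0.58 -0.14 1;0.96 -0.58 -0.14 1;0.96 -0.58 -0.14 1;0.96 -0.58 -0.14 1;0.96 -0.58 -0.14 1;0.96 -0.58 -0.14 1;"
}}

```text
time_s: 1.82
tcp_pos: [0.6414, 0.3131, 0.1518]
ee_rot: [[0.081, 0.997, -0.001], [0.997, -0.081, -0.0], [-0.001, -0.001, -1.0]]
wrist_force: [0.7, -0.3, -0.2]
gripper_width: 0.686
gripper_force: 0.0
```

>>> {"op": "move_arm", "data": {
  "targets": "0 0 0 0;0 0 0 0"
}}

```text
time_s: 1.98
tcp_pos: [0.6411, 0.3126, 0.151]
ee_rot: [[0.089, 0.996, -0.002], [0.996, -0.089, -0.001], [-0.001, -0.002, -1.0]]
wrist_force: [-0.8, 0.1, -0.8]
gripper_width: 0.689
gripper_force: 0.0
```

```bash
python3 - <<'E'
from h import *
s,c=wrist("w1");print(s["time_s"],s["tcp_pos"],np.degrees(np.arctan2(s["ee_rot"][1,0],s["ee_rot"][0,0])),s["joints"])
E
```

```text
1.9833 [0.64107918 0.31256038 0.15098138] 84.91693620920385 [ 3.89313880e+01  3.34882627e+01  9.09013438e+00 -1.90932494e-02
 -6.57324254e+01  1.35993343e+02]
```

View pics/w1.png

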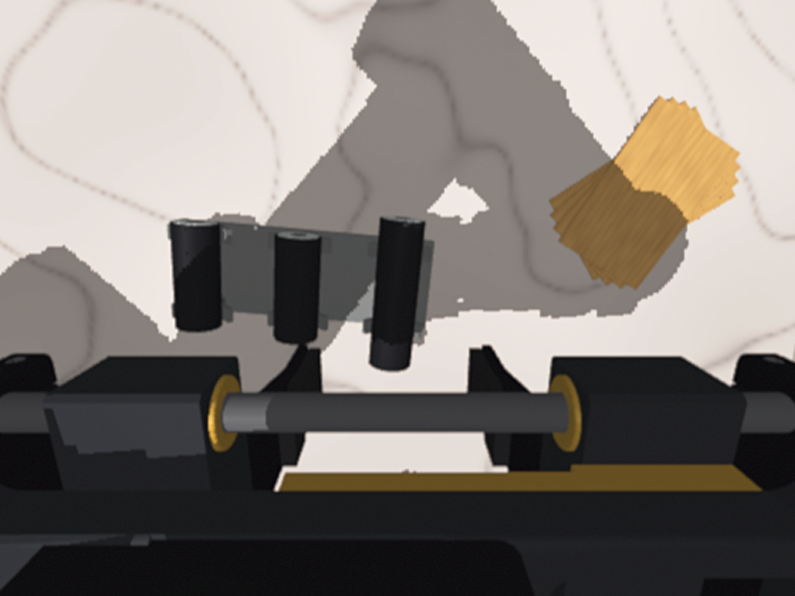

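```bash
python3 - <<'E'
from h import *
c=pickle.load(open("w1.pkl","rb"))
f=lambda u,v,z:ray(c,(u/1.42,v/1.42),z).round(4)
A,B=f(402,222,.035),f(390.5,355,.035);print("axis",A,B,np.degrees(np.arctan2(*(A-B)[[1,0]])))
print("far end top z.05",f(390,370,.05),"near end low z.02",f(402,216.5,.02),"high",f(402,226,.05))
print("cam",c["world_from_camera"][:3,3])
im=c["image"][135:270,110:310];cv2.imwrite("pics/c2.png",cv2.resize(im,None,fx=4,fy=4,interpolation=cv2.INTER_CUBIC))
E
```

```text
axis [0.6507 0.3597 0.035 ] [0.6352 0.2693 0.035 ] 80.27066229049296
far end top z.05 [0.6346 0.2649 0.05  ] near end low z.02 [0.6511 0.3619 0.02  ] high [0.6503 0.3587 0.05  ]
cam [0.6482105  0.38565824 0.31255738]
```

View pics/c2.png

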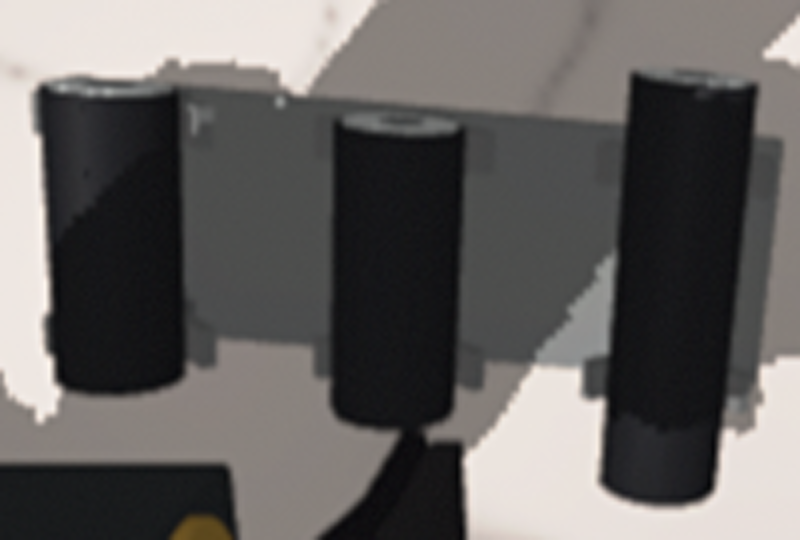

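```bash
python3 - <<'E'
from h import *
c=pickle.load(open("w1.pkl","rb"))
f=lambda u,v,z:ray(c,(u/4+110,v/4+135),z)
A,B=f(694.5,85,.035),f(658,480,.035);a=A-B;print("axis",A.round(4),B.round(4),np.degrees(np.arctan2(a[1],a[0])))
print("ends",f(657,505,.05),f(694,70,.02),f(694,90,.05))
p,q=f(780,138,.006),f(753,402,.006);r=p-q;print("rack",p,q,np.linalg.norm(r),np.degrees(np.arctan2(r[1],r[0])),(p+q)/2)
p=f(180,86,.006);q=f(780,138,.006);r=p-q;print(np.degrees(np.arctan2(r[1],r[0])))
E
```

```text
axis [0.6512 0.3598 0.035 ] [0.6342 0.264  0.035 ] 79.94612493453897
ends [0.63412589 0.26420981 0.05      ] [0.65148891 0.36187342 0.02      ] [0.65080617 0.36010556 0.05      ]
rack [0.67194747 0.34195266 0.006     ] [0.6602523  0.27169637 0.006     ] 0.07122305463847253 80.54895822764051 [0.66609988 0.30682451 0.006     ]
170.05437179245348
```

>>> {"op": "move_arm", "data": {
  "targets": "0.06 0 0 -0.95;0 0 -0.7 0;0 0 -0.7 0;0 0 -0.7 0;0 0 -0.7 0;0 0 -0.7 0;0 0 -0.7 0;0 0 -0.7 0;0 0 -0.4 0;0 0 0 0",
  "gripper": 54
}}

```text
time_s: 2.87
tcp_pos: [0.6396, 0.3139, 0.0174]
ee_rot: [[0.167, 0.986, -0.004], [0.986, -0.167, -0.003], [-0.003, -0.004, -1.0]]
wrist_force: [-0.2, -0.8, -0.7]
gripper_width: 0.621
gripper_force: 0.0
```

```bash
python3 - <<'E'
from h import *
s=sense();print(s["time_s"],s["tcp_pos"],np.degrees(np.arctan2(s["ee_rot"][1,0],s["ee_rot"][0,0])),s["wrist_force"])
E
```

```text
2.8667 [0.6396167  0.31394621 0.01743489] 80.40322178587354 [-0.19042061 -0.79503669 -0.69685364]
```

>>> {"op": "move_arm", "data": {
  "targets": "0.1 -0.04 0 0;0 0 0 0"
}}

```text
time_s: 3.03
tcp_pos: [0.6455, 0.3138, 0.0216]
ee_rot: [[0.167, 0.986, 0.003], [0.986, -0.167, 0.001], [0.002, 0.002, -1.0]]
wrist_force: [0.1, 0.0, 0.4]
gripper_width: 0.618
gripper_force: 0.0
```

>>> {"op": "move_arm", "data": {
  "targets": "0 0 0 0;0 0 0 0;0 0 0 0;0 0 0 0;0 0 0 0;0 0 0 0",
  "gripper": 20
}}

```text
time_s: 3.53
tcp_pos: [0.6417, 0.3135, 0.0204]
ee_rot: [[0.168, 0.986, -0.005], [0.986, -0.168, -0.001], [-0.001, -0.005, -1.0]]
wrist_force: [-8.9, 2.2, 4.6]
gripper_width: 0.336
gripper_force: 30.0
```

>>> {"op": "move_arm", "data": {
  "targets": "0 0 0.5 0;0 0 1 0;0 0 1 0;0 0 1 0;-0.14 -0.83 0.4 -0.95;-0.14 -0.83 0.4 -0.95;-0.14 -0.83 0.4 -0.95;-0.14 -0.83 0.4 -0.95;-0.14 -0.83 0.4 -0.95;-0.14 -0.83 0.4 -0.95"
}}

```text
time_s: 4.37
tcp_pos: [0.6234, 0.1873, 0.1686]
ee_rot: [[0.621, 0.784, 0.001], [0.784, -0.621, 0.0], [0.001, 0.001, -1.0]]
wrist_force: [-0.1, -0.2, -1.9]
gripper_width: 0.336
gripper_force: 30.0
```

>>> {"op": "move_arm", "data": {
  "targets": "-0.14 -0.83 0.4 -0.95;-0.14 -0.83 0.4 -0.95;-0.14 -0.83 0.4 -0.95;-0.14 -0.83 0.4 -0.95;-0.14 -0.83 0.5 -0.95;-0.14 -0.83 0.5 -0.95;-0.14 -0.83 0.5 -0.95;-0.14 -0.83 0.5 -0.95;0 0 0 0;0 0 0 0"
}}

```text
time_s: 5.2
tcp_pos: [0.5957, 0.0215, 0.259]
ee_rot: [[0.971, 0.238, 0.003], [0.238, -0.971, 0.001], [0.003, -0.0, -1.0]]
wrist_force: [0.2, -0.4, -1.3]
gripper_width: 0.336
gripper_force: 30.0
```

```bash
python3 - <<'E'
from h import *
s,c=wrist("w2");print(s["time_s"],s["tcp_pos"],np.degrees(np.arctan2(s["ee_rot"][1,0],s["ee_rot"][0,0])),s["joints"])
E
```

```text
5.2 [0.59573656 0.02147506 0.25903987] 13.7917984808523 [ 1.76149846e+01  1.78387497e+01 -5.19252780e-01  2.59860959e-03
 -7.14708362e+01  8.61760051e+01]
```

View pics/w2.png

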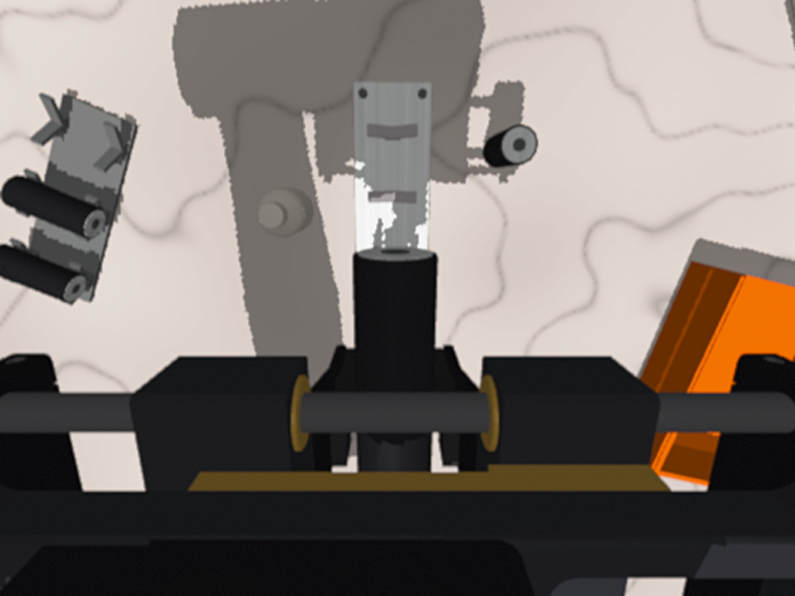

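```bash
python3 - <<'E'
from h import *
c=pickle.load(open("w2.pkl","rb"))
im=c["image"][50:190,200:380];cv2.imwrite("pics/c3.png",cv2.resize(im,None,fx=4.25,fy=4.25,interpolation=cv2.INTER_CUBIC))
E
```

```text
(no output)
```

View pics/c3.png

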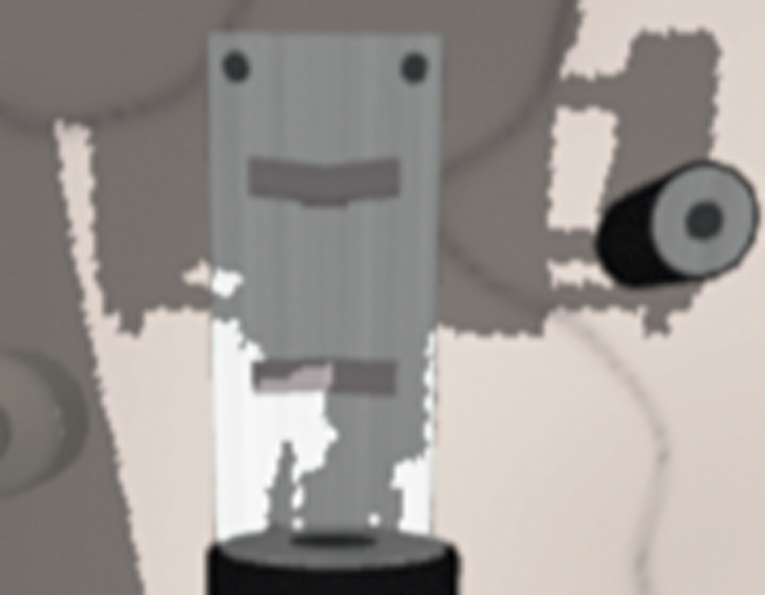

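```bash
python3 - <<'E'
from h import *
c=pickle.load(open("w2.pkl","rb"))
f=lambda u,v,z:ray(c,(u/4.25+200,v/4.25+50),z)
a,b,e,g=f(208,34,.01),f(442,34,.01),f(217,540,.01),f(433,540,.01)
print("base +x edge mid",(a+b)/2,"w",np.linalg.norm(a-b),np.linalg.norm(e-g))
d=a-e+b-g;print("yaw",np.degrees(np.arctan2(d[1],d[0])),"edge yaw",np.degrees(np.arctan2(*(a-b)[[1,0]]))-90)
y=np.arctan2(d[1],d[0]);X=np.array([np.cos(y),np.sin(y)])
print("seat by edge",((a+b)/2)[:2]-.07*X)
n1=(f(249,160,.042)+f(400,160,.042))/2;n2=(f(253,362,.042)+f(396,362,.042))/2
print("notch tops",n1,n2,(n1+n2)[:2]/2,"sep(54)",np.linalg.norm(n1-n2), np.linalg.norm(f(249,160,.042)-f(400,160,.042)))
T=c["world_from_camera"];E=T@np.linalg.inv(c["hand_eye"]);print("sleeve near end lateral in tool frame:",end="")
for u,v,z in [(333,590,.278),(333,530,.293)]:
    p=np.linalg.inv(E)@np.append(f(u,v,z),1);print(p[:3].round(4))
print("standing top",f(703,220,.07))
C=f(703,220,.07)[:2]
E
```

```text
base +x edge mid [0.74928124 0.05905355 0.01      ] w 0.06798873216104966 0.0694200615141251
yaw 13.802219459033696 edge yaw 13.870648632771804
seat by edge [0.68130249 0.04235357]
notch tops [0.71238817 0.05004518 0.042     ] [0.66023172 0.03723803 0.042     ] [0.68630995 0.0436416 ] sep(54) 0.0537058580675085 0.041446962512848656
sleeve near end lateral in tool frame:[ 0.0461  0.0017 -0.0188]
[ 0.0552  0.0017 -0.0338]
standing top [ 0.71847369 -0.04881514  0.07      ]
```

>>> {"op": "move_arm", "data": {
  "targets": "0.85 0.21 0 0;0.85 0.21 0 0;0.85 0.21 0 0;0.85 0.21 0 0;0 0 -1 0;0 0 -1 0;0 0 -1 0;0 0 -1 0;0 0 -1 0;0 0 -1 0"
}}

```text
time_s: 6.08
tcp_pos: [0.68, 0.0446, 0.1051]
ee_rot: [[0.97, 0.242, -0.002], [0.242, -0.97, -0.0], [-0.002, -0.0, -1.0]]
wrist_force: [-0.1, 0.7, -1.9]
gripper_width: 0.33
gripper_force: 30.0
```

>>> {"op": "move_arm", "data": {
  "targets": "0 0 -0.8 0;0 0 -0.8 0;0 0 -0.3 0;0 0 0 0;0 0 0 0"
}}

```text
time_s: 6.5
tcp_pos: [0.6808, 0.044, 0.0599]
ee_rot: [[0.971, 0.241, -0.0], [0.241, -0.971, -0.001], [-0.001, 0.0, -1.0]]
wrist_force: [0.3, 0.0, -0.5]
gripper_width: 0.336
gripper_force: 30.0
```

```bash
python3 - <<'E'
from h import *
s,c=wrist("w3");print(s["time_s"],s["tcp_pos"],np.degrees(np.arctan2(s["ee_rot"][1,0],s["ee_rot"][0,0])))
im=c["image"][90:330,150:420];cv2.imwrite("pics/c4.png",cv2.resize(im,None,fx=2.5,fy=2.5,interpolation=cv2.INTER_CUBIC))
E
```

```text
6.5 [0.68076267 0.04404862 0.05986354] 13.946133169639532
```

View pics/c4.png

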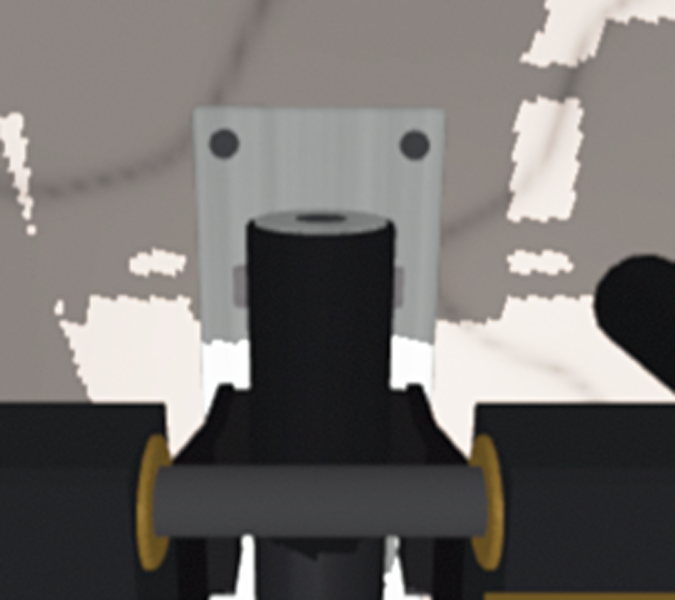

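```bash
python3 - <<'E'
from h import *
c=pickle.load(open("w3.pkl","rb"))
f=lambda u,v,z:ray(c,(u/2.5+150,v/2.5+90),z)
y=np.radians(13.83);X=np.array([np.cos(y),np.sin(y),0]);Y=np.array([-X[1],X[0],0])
e=f(319,108,.01);print("seat by edge",e-.07*X)
for v,z in [(211,.0605),(222,.0745),(235,.0895)]:
    q=f(321,v,z)-e; print("sleeve centre rel seat",q@X+.07-.05,q@Y)
E
```

```text
seat by edge [0.6818521  0.04296964 0.01      ]
sleeve centre rel seat -0.0004234198635197084 -0.00041372269000585805
sleeve centre rel seat -0.0004961211913337288 -0.0003564037833151878
sleeve centre rel seat -0.0003514959626974429 -0.0002941165718107911
```

>>> {"op": "move_arm", "data": {
  "targets": "0 0 -0.5 0;0 0 -0.4 0;0 0 -0.25 0;0 0 0 0;0 0 0 0"
}}

```text
time_s: 6.97
tcp_pos: [0.6801, 0.0438, 0.0308]
ee_rot: [[0.971, 0.24, -0.001], [0.24, -0.971, 0.0], [-0.001, -0.0, -1.0]]
wrist_force: [-0.5, 0.7, -0.7]
gripper_width: 0.338
gripper_force: 30.0
```

>>> {"op": "move_arm", "data": {
  "targets": "0 0 0 0;0 0 0 0;0 0 0 0;0 0 0 0;0 0 0 0",
  "gripper": 46
}}

```text
time_s: 7.38
tcp_pos: [0.6808, 0.0433, 0.0315]
ee_rot: [[0.971, 0.239, 0.001], [0.239, -0.971, 0.0], [0.001, 0.0, -1.0]]
wrist_force: [0.7, -0.2, 0.5]
gripper_width: 0.516
gripper_force: 0.0
```

>>> {"op": "move_arm", "data": {
  "targets": "0 0 0.6 0;0 0 1 0;0 0 1 0;0 0 1 0;0 0 1 0;0 0 1 0;0 0 1 0;0 0 1 0;-0.3 -0.08 0.4 -1;-0.64 -0.15 0 -1"
}}

```text
time_s: 8.22
tcp_pos: [0.6596, 0.038, 0.235]
ee_rot: [[0.998, 0.064, 0.008], [0.064, -0.998, 0.001], [0.008, -0.0, -1.0]]
wrist_force: [-0.2, 1.2, -0.4]
gripper_width: 0.53
gripper_force: 0.0
```

>>> {"op": "move_arm", "data": {
  "targets": "-0.7 -0.17 0 -1;-0.7 -0.17 0 -1;-0.7 -0.17 0 -1;-0.7 -0.17 0 -1;-0.7 -0.17 0 -1;-0.7 -0.17 0 -1;-0.7 -0.17 0 -1;-0.7 -0.19 0 -1;0 0 0 -1;0 0 0 -1"
}}

```text
time_s: 9.05
tcp_pos: [0.5162, 0.0029, 0.2321]
ee_rot: [[0.69, -0.724, 0.001], [-0.724, -0.69, 0.0], [0.001, -0.001, -1.0]]
wrist_force: [-0.4, -0.1, -0.1]
gripper_width: 0.525
gripper_force: 0.0
```

>>> {"op": "move_arm", "data": {
  "targets": "0 0 0 -1;0 0 0 -1;0 0 0 -1;0 0 0 -1;0 0 0 -1;0 0 0 -1;0 0 0 -1;0 0 0 -1;0 0 0 -1;0 0 0 -1"
}}

```text
time_s: 9.88
tcp_pos: [0.517, 0.0031, 0.2315]
ee_rot: [[-0.111, -0.994, 0.001], [-0.994, 0.111, 0.0], [-0.0, -0.001, -1.0]]
wrist_force: [0.3, 0.6, -0.4]
gripper_width: 0.53
gripper_force: 0.0
```

>>> {"op": "move_arm", "data": {
  "targets": "0 0 0 -1;0 0 0 -1;0 0 0 -1;0 0 0 -1;0 0 0 -1;0 0 0 -1;0 0 0 -1;0 0 0 -1;0 0 0 -1;0 0 0 -1"
}}

```text
time_s: 10.72
tcp_pos: [0.517, 0.0032, 0.2315]
ee_rot: [[-0.833, -0.554, 0.001], [-0.554, 0.833, 0.0], [-0.001, -0.0, -1.0]]
wrist_force: [-0.2, -0.3, 0.7]
gripper_width: 0.524
gripper_force: 0.0
```

>>> {"op": "move_arm", "data": {
  "targets": "0 0 0 -1;0 0 0 -1;0 0 0 -1;0 0 0 -1;0 0 0 0;0 0 0 0"
}}

```text
time_s: 11.22
tcp_pos: [0.517, 0.0032, 0.2315]
ee_rot: [[-0.97, -0.242, 0.0], [-0.242, 0.97, 0.0], [-0.0, -0.0, -1.0]]
wrist_force: [0.7, -0.6, 0.1]
gripper_width: 0.528
gripper_force: 0.0
```

```bash
python3 - <<'E'
from h import *
s,c=wrist("w4");print(s["time_s"],s["tcp_pos"],np.degrees(np.arctan2(s["ee_rot"][1,0],s["ee_rot"][0,0])),s["joints"])
E
```

```text
11.2167 [0.51701768 0.00316938 0.23148256] -166.01063448176865 [ 1.83568976e+01  1.10953311e+01 -1.37168705e+01  3.89970475e-03
 -6.51637660e+01 -9.43691697e+01]
```

View pics/w4.png

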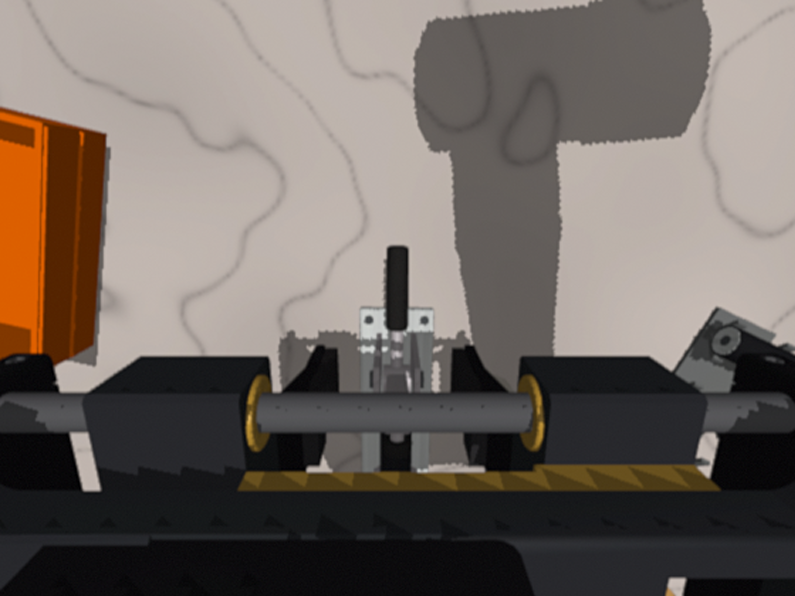

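```bash
python3 - <<'E'
from h import *
c=pickle.load(open("w4.pkl","rb"))
f=lambda u,v,z:ray(c,(u/1.42,v/1.42),z)
y=np.radians(13.85);X=np.array([np.cos(y),np.sin(y),0]);Y=np.array([-X[1],X[0],0])
S=np.array([.6813,.0435,0])
for n,p in dict(end=f(397.5,248,.06),inner=f(397,329,.07),base=f(396.5,307,.01)).items(): print(n,p.round(4),"local",((p-S)@X).round(4),((p-S)@Y).round(4))
print("tcp local",(np.array([.5174,.0032,0])-S)@X,(np.array([.5174,.0032,0])-S)@Y)
E
```

```text
end [ 0.4933 -0.0016  0.06  ] local -0.1933 0.0012
inner [0.5547 0.0134 0.07  ] local -0.1301 0.0011
base [0.5542 0.0131 0.01  ] local -0.1307 0.0009
tcp local -0.16878177839738595 0.00010621212603934699
```

>>> {"op": "move_arm", "data": {
  "targets": "0 0.02 -0.8 0;0 0 -1 0;0 0 -1 0;0 0 -1 0;0 0 -1 0;0 0 -1 0;0 0 -1 0;0 0 -0.8 0;0 0 0 0;0 0 0 0",
  "gripper": 40
}}

```text
time_s: 12.1
tcp_pos: [0.5167, 0.0035, 0.0408]
ee_rot: [[-0.971, -0.241, -0.002], [-0.241, 0.971, -0.001], [0.002, -0.0, -1.0]]
wrist_force: [1.1, 0.5, 0.5]
gripper_width: 0.459
gripper_force: 0.0
```

>>> {"op": "move_arm", "data": {
  "targets": "0 0 0 0;0 0 0 0;0 0 0 0;0 0 0 0;0 0 0 0",
  "gripper": 10
}}

```text
time_s: 12.52
tcp_pos: [0.5174, 0.0053, 0.0424]
ee_rot: [[-0.971, -0.239, 0.002], [-0.239, 0.971, 0.003], [-0.003, 0.002, -1.0]]
wrist_force: [-2.3, 6.1, 4.1]
gripper_width: 0.197
gripper_force: 30.0
```

```bash
python3 - <<'E'
from h import *
s=sense();print(s["time_s"],s["tcp_pos"])
y=np.radians(13.85);X=np.array([np.cos(y),np.sin(y)])
# arc about pivot, handle angle th from nest +x: 190deg -> 97deg
r=.08;th=np.radians(np.linspace(190,95,21))
p=np.stack([r*np.cos(th)*X[0],r*np.cos(th)*X[1],r*np.sin(th)],1)
print((np.diff(p,axis=0)/.025).round(2))
E
```

```text
12.5167 [0.51744766 0.00526366 0.04237591]
[[-0.03 -0.01  0.26]
 [-0.01 -0.    0.26]
 [ 0.01  0.    0.27]
 [ 0.03  0.01  0.26]
 [ 0.05  0.01  0.26]
 [ 0.07  0.02  0.25]
 [ 0.09  0.02  0.25]
 [ 0.11  0.03  0.24]
 [ 0.13  0.03  0.23]
 [ 0.15  0.04  0.22]
 [ 0.17  0.04  0.2 ]
 [ 0.18  0.04  0.19]
 [ 0.2   0.05  0.17]
 [ 0.21  0.05  0.16]
 [ 0.22  0.05  0.14]
 [ 0.23  0.06  0.12]
 [ 0.24  0.06  0.1 ]
 [ 0.25  0.06  0.08]
 [ 0.25  0.06  0.06]
 [ 0.26  0.06  0.03]]
```

>>> {"op": "move_arm", "data": {
  "targets": "-0.03 -0.01 0.26 0;-0.01 0 0.26 0;0.01 0 0.27 0;0.03 0.01 0.26 0;0.05 0.01 0.26 0;0.07 0.02 0.25 0;0.09 0.02 0.25 0;0.11 0.03 0.24 0;0.13 0.03 0.23 0;0.15 0.04 0.22 0"
}}

```text
time_s: 13.35
tcp_pos: [0.5283, 0.0079, 0.1021]
ee_rot: [[-0.971, -0.238, -0.008], [-0.238, 0.971, 0.001], [0.008, 0.003, -1.0]]
wrist_force: [-3.3, 3.6, -5.6]
gripper_width: 0.196
gripper_force: 30.0
```

```bash
python3 - <<'E'
from h import *
s=sense();print(s["time_s"],s["tcp_pos"],s["wrist_force"],s["moment"])
E
```

```text
13.35 [0.52827086 0.00789987 0.10211553] [-3.33023946  3.59173309 -5.60339085] [ 1.34802705  1.29752067 -0.06161018]
```

>>> {"op": "move_arm", "data": {
  "targets": "0.17 0.04 0.2 0;0.18 0.04 0.19 0;0.2 0.05 0.17 0;0.21 0.05 0.16 0;0.22 0.05 0.14 0;0.23 0.06 0.12 0;0.24 0.06 0.1 0;0.25 0.06 0.08 0;0.25 0.06 0.06 0;0.26 0.06 0.03 0"
}}

```text
time_s: 14.18
tcp_pos: [0.5863, 0.0218, 0.1365]
ee_rot: [[-0.971, -0.24, -0.002], [-0.24, 0.971, 0.001], [0.002, 0.001, -1.0]]
wrist_force: [-5.7, 6.5, 6.8]
gripper_width: 0.201
gripper_force: 30.0
```

>>> {"op": "move_arm", "data": {
  "targets": "0 0 0 0;0 0 0 0"
}}

```text
time_s: 14.35
tcp_pos: [0.5879, 0.0222, 0.1367]
ee_rot: [[-0.971, -0.24, 0.002], [-0.24, 0.971, 0.002], [-0.002, 0.001, -1.0]]
wrist_force: [-1.4, 6.6, 2.9]
gripper_width: 0.196
gripper_force: 30.0
```

```bash
python3 - <<'E'
from h import *
s=sense();p=s["tcp_pos"]+[0,0,.019]-[.5939,.0220,.075];print(s["time_s"],p,s["wrist_force"],np.degrees(np.arctan2(p[2],p[0]*.971+p[1]*.239)))
E
```

```text
14.35 [-0.00604537  0.00024811  0.08066155] [-1.36664671  6.61191986  2.85766653] 94.12039750544496
```

>>> {"op": "move_arm", "data": {
  "targets": "0 0 0 0;0 0 0 0;0 0 0 0;0 0 0.4 0;0 0 0.8 0;0 0 1 0;0 0 1 0;0 0 0.4 0;0 0 0 0;0 0 0 0",
  "gripper": 40
}}

```text
time_s: 15.18
tcp_pos: [0.587, 0.0207, 0.2251]
ee_rot: [[-0.971, -0.239, 0.0], [-0.239, 0.971, 0.001], [-0.0, 0.001, -1.0]]
wrist_force: [1.2, 0.5, -0.3]
gripper_width: 0.457
gripper_force: 0.0
```

>>> {"op": "move_arm", "data": {
  "targets": "0 0 0 0;0 0 0 0;0 0 0 0;0 0 0 0;0 0 0 0;0 0 0 0;0 0 0 0;0 0 0 0;0 0 0 0;0 0 0 0"
}}

```text
time_s: 16.02
tcp_pos: [0.5873, 0.0208, 0.2251]
ee_rot: [[-0.971, -0.24, 0.0], [-0.24, 0.971, 0.0], [-0.0, 0.0, -1.0]]
wrist_force: [-0.0, -0.0, -1.0]
gripper_width: 0.458
gripper_force: 0.0
```

```bash
python3 - <<'E'
from h import *
c=capture("scene");pickle.dump(c,open("s2.pkl","wb"))
cv2.imwrite("pics/c5.png",cv2.resize(c["image"][165:315,250:400],None,fx=4,fy=4,interpolation=cv2.INTER_CUBIC))
print(sense()["tcp_pos"])
E
```

```text
[0.58726743 0.0207808  0.22510706]
```

View pics/c5.png

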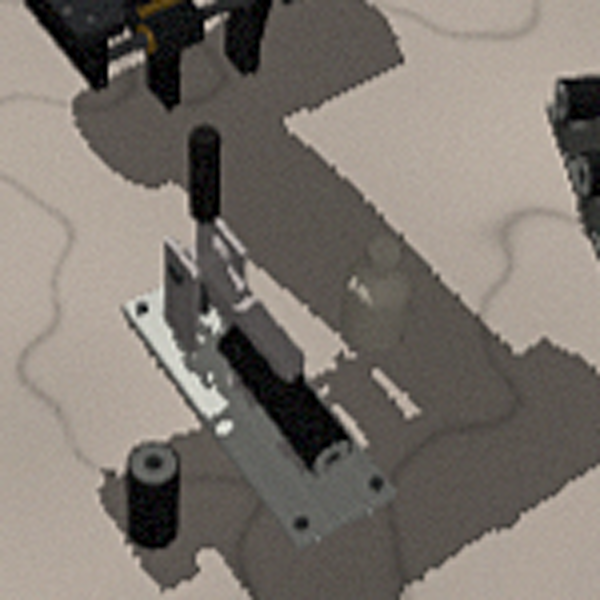

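>>> {"op": "move_arm", "data": {
  "targets": "0 0.03 -0.6 0;0 0 -1 0;0 0 -1 0;0 0 -0.7 0;0 0 -0.3 0;0 0 0 0;0 0 0 0"
}}

```text
time_s: 16.65
tcp_pos: [0.5878, 0.0215, 0.1356]
ee_rot: [[-0.971, -0.24, 0.001], [-0.24, 0.971, -0.0], [-0.001, -0.001, -1.0]]
wrist_force: [0.4, -0.2, -0.6]
gripper_width: 0.458
gripper_force: 0.0
```

>>> {"op": "move_arm", "data": {
  "targets": "0 0 0 0;0 0 0 0;0 0 0 0;0 0 0 0;0 0 0 0",
  "gripper": 10
}}

```text
time_s: 17.07
tcp_pos: [0.5875, 0.0222, 0.1358]
ee_rot: [[-0.971, -0.24, 0.001], [-0.24, 0.971, 0.001], [-0.001, 0.001, -1.0]]
wrist_force: [-1.8, 1.8, 1.0]
gripper_width: 0.2
gripper_force: 30.0
```

>>> {"op": "move_arm", "data": {
  "targets": "-0.26 -0.06 -0.03 0;-0.25 -0.06 -0.06 0;-0.25 -0.06 -0.08 0;-0.24 -0.06 -0.1 0;-0.23 -0.06 -0.12 0;-0.22 -0.05 -0.14 0;-0.21 -0.05 -0.16 0;-0.2 -0.05 -0.17 0;-0.18 -0.04 -0.19 0;-0.17 -0.04 -0.2 0"
}}

```text
time_s: 17.9
tcp_pos: [0.5311, 0.0085, 0.1085]
ee_rot: [[-0.97, -0.241, 0.001], [-0.241, 0.97, -0.0], [-0.001, -0.0, -1.0]]
wrist_force: [-14.7, 3.5, 23.7]
gripper_width: 0.199
gripper_force: 30.0
```

```bash
python3 - <<'E'
from h import *
s=sense();p=s["tcp_pos"]+[0,0,.019]-[.5939,.0220,.075];print(s["time_s"],p,s["wrist_force"],np.degrees(np.arctan2(p[2],p[0]*.971+p[1]*.239)),s["gripper_width"])
E
```

```text
17.9 [-0.06284839 -0.01350546  0.05248871] [-14.72007127   3.50501463  23.65920902] 140.75464174762945 0.19917982589570707
```

>>> {"op": "move_arm", "data": {
  "targets": "-0.15 -0.04 -0.22 0;-0.13 -0.03 -0.23 0;-0.11 -0.03 -0.24 0;-0.09 -0.02 -0.25 0;-0.07 -0.02 -0.25 0;-0.05 -0.01 -0.26 0;-0.03 -0.01 -0.26 0;-0.01 0 -0.27 0;0.01 0 -0.26 0;0.03 0.01 -0.26 0"
}}

```text
time_s: 18.73
tcp_pos: [0.5042, 0.0021, 0.0373]
ee_rot: [[-0.972, -0.235, -0.026], [-0.235, 0.972, -0.004], [0.026, 0.002, -1.0]]
wrist_force: [-17.7, 3.0, -1.3]
gripper_width: 0.197
gripper_force: 30.0
```

>>> {"op": "move_arm", "data": {
  "targets": "0 0 0 0;0 0 0 0"
}}

```text
time_s: 18.9
tcp_pos: [0.5042, 0.0021, 0.0367]
ee_rot: [[-0.972, -0.235, -0.027], [-0.235, 0.972, -0.004], [0.027, 0.002, -1.0]]
wrist_force: [-17.7, 3.9, -2.1]
gripper_width: 0.195
gripper_force: 30.0
```

>>> {"op": "move_arm", "data": {
  "targets": "0 0 0 0;0 0 0 0;0 0 0 0;0 0 0 0;0 0 0 0",
  "gripper": 40
}}

```text
time_s: 19.32
tcp_pos: [0.5179, 0.0046, 0.0419]
ee_rot: [[-0.971, -0.24, 0.002], [-0.24, 0.971, 0.0], [-0.002, -0.0, -1.0]]
wrist_force: [-0.6, -0.5, 0.5]
gripper_width: 0.435
gripper_force: 0.0
```

```bash
python3 - <<'E'
from h import *
s=sense();print(s["time_s"],s["tcp_pos"],s["wrist_force"])
a=pickle.load(open("cap0.pkl","rb"))["scene"];c=capture("scene");pickle.dump(c,open("s3.pkl","wb"))
# template: is the handle/arm back where it was at the start?
A,B=[cv2.cvtColor(i["image"],cv2.COLOR_BGR2GRAY) for i in (a,c)]
for n,P in dict(pad=(.6,.022,.16),handle_top=(.490,-.003,.056)).items():
    u,v=proj(a,np.array(P)).astype(int);t=A[v-10:v+11,u-10:u+11]
    r=cv2.matchTemplate(B[v-25:v+26,u-25:u+26],t,cv2.TM_CCOEFF_NORMED);_,m,_,l=cv2.minMaxLoc(r);print(n,(u,v),m,np.array(l)-15)
E
```

```text
19.3167 [0.51789738 0.00464476 0.04186465] [-0.5520711  -0.48203823  0.45068217]
pad (np.int64(302), np.int64(208)) 0.5104511380195618 [ 4 -9]
handle_top (np.int64(277), np.int64(206)) 0.31185460090637207 [-14 -15]
```

>>> {"op": "move_arm", "data": {
  "targets": "0 -0.03 0.6 0;0 0 1 0;0 0 1 0;0 0 1 0;0 0 1 0;0 0 1 0;0 0 1 0;0 0 1 0;0 0 0 0;0 0 0 0"
}}

```text
time_s: 20.2
tcp_pos: [0.5179, 0.004, 0.2331]
ee_rot: [[-0.971, -0.239, 0.004], [-0.239, 0.971, 0.002], [-0.005, 0.0, -1.0]]
wrist_force: [-0.9, 1.2, -0.2]
gripper_width: 0.458
gripper_force: 0.0
```

```bash
python3 - <<'E'
from h import *
s,c=wrist("w5");print(s["time_s"],s["tcp_pos"])
a=pickle.load(open("w4.pkl","rb"))
A,B=[cv2.cvtColor(i["image"],cv2.COLOR_BGR2GRAY) for i in (a,c)]
for n,(u,v),h in [("handle end",(280,178),10),("base corner",(256,222),8),("handle inner",(280,232),8)]:
    t=A[v-h:v+h+1,u-h:u+h+1];r=cv2.matchTemplate(B[v-h-20:v+h+21,u-h-20:u+h+21],t,cv2.TM_CCOEFF_NORMED);_,m,_,l=cv2.minMaxLoc(r);print(n,m,np.array(l)-20)
d=pickle.load(open("cap0.pkl","rb"))["scene"];g=capture("scene")
A,B=[cv2.cvtColor(i["image"],cv2.COLOR_BGR2GRAY) for i in (d,g)]
for n,P in dict(pad=(.585,.018,.16),handle_top=(.490,-.003,.056)).items():
    u,v=proj(d,np.array(P)).astype(int);t=A[v-8:v+9,u-8:u+9]
    r=cv2.matchTemplate(B[v-25:v+26,u-25:u+26],t,cv2.TM_CCOEFF_NORMED);_,m,_,l=cv2.minMaxLoc(r);print(n,(u,v),m,np.array(l)-17)
E
```

```text
20.2 [0.51786685 0.00397919 0.23310553]
handle end 0.988969087600708 [-1 -2]
base corner 0.9358521103858948 [ 0 -2]
handle inner 0.9601007699966431 [-1 -2]
pad (np.int64(298), np.int64(203)) 0.7687204480171204 [0 0]
handle_top (np.int64(277), np.int64(206)) 0.9777584671974182 [0 0]
```

>>> {"op": "move_arm", "data": {
  "targets": "0 0 0 1;0 0 0 1;0 0 0 1;0 0 0 1;0 0 0 1;0 0 0 1;0 0 0 1;0 0 0 1;0 0 0 1;0 0 0 1",
  "gripper": 46
}}

```text
time_s: 21.13
tcp_pos: [0.5163, 0.0036, 0.2296]
ee_rot: [[-0.437, -0.9, -0.003], [-0.9, 0.437, -0.001], [0.002, 0.003, -1.0]]
wrist_force: [-0.9, -0.3, -0.7]
gripper_width: 0.529
gripper_force: 0.0
```

>>> {"op": "move_arm", "data": {
  "targets": "0 0 0 1;0 0 0 1;0 0 0 1;0 0 0 1;0 0 0 1;0 0 0 1;0 0 0 1;0 0 0 1;0 0 0 1;0 0 0 1"
}}

```text
time_s: 21.97
tcp_pos: [0.5163, 0.0036, 0.2296]
ee_rot: [[0.408, -0.913, -0.003], [-0.913, -0.408, -0.001], [-0.001, 0.003, -1.0]]
wrist_force: [0.3, 0.3, 0.1]
gripper_width: 0.529
gripper_force: 0.0
```

>>> {"op": "move_arm", "data": {
  "targets": "0 0 0 1;0 0 0 1;0 0 0 1;0 0 0 1;0 0 0 1;0 0 0 1;0.65 0.16 0 1;0.65 0.16 0 1;0.65 0.16 0 1;0.65 0.16 0 1"
}}

```text
time_s: 22.8
tcp_pos: [0.582, 0.0198, 0.2296]
ee_rot: [[0.962, -0.274, -0.003], [-0.274, -0.962, -0.001], [-0.003, 0.002, -1.0]]
wrist_force: [-0.0, -0.2, 0.6]
gripper_width: 0.531
gripper_force: 0.0
```

>>> {"op": "move_arm", "data": {
  "targets": "0.65 0.16 0 1;0.65 0.16 0 1;0.65 0.16 0 1;0.65 0.16 0 1;0.65 0.16 0 1;0.69 0.16 0 1;0 0 0 0;0 0 0 0"
}}

```text
time_s: 23.47
tcp_pos: [0.6801, 0.0438, 0.2286]
ee_rot: [[0.971, 0.238, -0.004], [0.238, -0.971, -0.001], [-0.004, -0.0, -1.0]]
wrist_force: [0.2, 0.5, 0.3]
gripper_width: 0.53
gripper_force: 0.0
```

```bash
python3 - <<'E'
from h import *
s,c=wrist("w6");print(s["time_s"],s["tcp_pos"],np.degrees(np.arctan2(s["ee_rot"][1,0],s["ee_rot"][0,0])))
# predicted sleeve outline vs dark pixels
y=np.radians(13.85);X=np.array([np.cos(y),np.sin(y),0]);S=np.array([.6813,.0435,.045])
g=cv2.cvtColor(c["image"],cv2.COLOR_BGR2GRAY)
for k in (-.02,.0,.02,.04):
    u,v=proj(c,S+k*X).round().astype(int);row=g[v,u-40:u+41]<45;i=np.flatnonzero(row);print(k,(u,v),i.min()-40 if len(i) else None,i.max()-40 if len(i) else None,row.sum())
u,v=proj(c,S+.05*X).round().astype(int);print("end pred",v,[int(x) for x in g[v-15:v+16,u+8]])
E
```

```text
23.4667 [0.68010226 0.04376289 0.22857694] 13.774162853543556
-0.02 (np.int64(277), np.int64(209)) -11 11 21
0.0 (np.int64(277), np.int64(192)) -11 11 23
0.02 (np.int64(277), np.int64(175)) -11 11 23
0.04 (np.int64(277), np.int64(158)) -12 12 25
end pred 149 [221, 183, 133, 121, 124, 123, 124, 124, 125, 124, 124, 124, 126, 123, 116, 109, 85, 42, 22, 26, 26, 28, 24, 27, 27, 26, 24, 25, 26, 26, 26]
```

>>> {"op": "move_arm", "data": {
  "targets": "0 0 -0.8 0;0 0 -1 0;0 0 -1 0;0 0 -1 0;0 0 -1 0;0 0 -1 0;0 0 -1 0;0 0 -0.8 0;0 0 -0.3 0;0 0 0 0"
}}

```text
time_s: 24.35
tcp_pos: [0.6782, 0.0431, 0.0316]
ee_rot: [[0.971, 0.239, -0.005], [0.239, -0.971, -0.001], [-0.005, -0.0, -1.0]]
wrist_force: [0.7, 1.1, -0.3]
gripper_width: 0.533
gripper_force: 0.0
```

>>> {"op": "move_arm", "data": {
  "targets": "0 0 0 0;0 0 0 0;0 0 0 0;0 0 0 0;0 0 0 0",
  "gripper": 20
}}

```text
time_s: 24.77
tcp_pos: [0.6814, 0.0447, 0.0357]
ee_rot: [[0.971, 0.24, 0.003], [0.24, -0.971, 0.001], [0.003, -0.001, -1.0]]
wrist_force: [-2.5, 3.7, 4.4]
gripper_width: 0.334
gripper_force: 30.0
```

>>> {"op": "move_arm", "data": {
  "targets": "0 0 0.5 0;0 0 1 0;0 0 1 0;0 0 1 0;0 0 1 0;0 0 1 0;0 0 1 0;-0.1 -0.3 0.5 0;-0.3 -0.8 0 0;-0.3 -1 0 0"
}}

```text
time_s: 25.6
tcp_pos: [0.6628, -0.0086, 0.2098]
ee_rot: [[0.97, 0.241, 0.002], [0.241, -0.97, 0.001], [0.002, -0.0, -1.0]]
wrist_force: [0.8, 0.1, -1.6]
gripper_width: 0.338
gripper_force: 30.0
```

>>> {"op": "move_arm", "data": {
  "targets": "-0.3 -1 0 0;-0.3 -1 0 0;-0.3 -1 0 0;-0.3 -1 0 0;-0.3 -1 0 0;-0.3 -1 0 0;-0.3 -1 0 0;-0.3 -1 0 0;-0.3 -1 0 0;-0.3 -1 0 0"
}}

```text
time_s: 26.43
tcp_pos: [0.5864, -0.2604, 0.2084]
ee_rot: [[0.971, 0.239, -0.002], [0.239, -0.971, 0.0], [-0.002, -0.001, -1.0]]
wrist_force: [0.8, -0.3, -1.1]
gripper_width: 0.338
gripper_force: 30.0
```

>>> {"op": "move_arm", "data": {
  "targets": "-0.3 -1 0 0;-0.3 -1 0 0;-0.3 -1 0 0;0 0 0 0;0 0 0 0"
}}

```text
time_s: 26.85
tcp_pos: [0.5639, -0.3353, 0.2081]
ee_rot: [[0.972, 0.237, -0.002], [0.237, -0.972, 0.001], [-0.001, -0.001, -1.0]]
wrist_force: [0.7, 1.1, -1.9]
gripper_width: 0.336
gripper_force: 30.0
```

>>> {"op": "move_arm", "data": {
  "targets": "0 0 -0.9 0;0 0 -1 0;0 0 -1 0;0 0 -1 0;0 0 -1 0;0 0 -1 0;0 0 -0.8 0;0 0 -0.5 0;0 0 -0.3 0;0 0 0 0"
}}

```text
time_s: 27.68
tcp_pos: [0.5648, -0.333, 0.0198]
ee_rot: [[0.971, 0.24, -0.003], [0.24, -0.971, 0.001], [-0.003, -0.002, -1.0]]
wrist_force: [-0.7, 0.6, -1.7]
gripper_width: 0.342
gripper_force: 30.0
```

>>> {"op": "move_arm", "data": {
  "targets": "0 0 0 0;0 0 0 0;0 0 0 0;0 0 0 0;0 0 0.3 0;0 0 0.8 0;0 0 1 0;0 0 1 0;0 0 1 0;0 0 1 0",
  "gripper": 50
}}

```text
time_s: 28.52
tcp_pos: [0.5655, -0.3339, 0.1513]
ee_rot: [[0.971, 0.24, 0.001], [0.24, -0.971, -0.001], [0.001, 0.001, -1.0]]
wrist_force: [0.4, -0.1, -0.5]
gripper_width: 0.574
gripper_force: 0.0
```

>>> {"op": "move_arm", "data": {
  "targets": "0 0 1 0;0 0 1 0;0 0 0.5 0;0 0 0 0;0 0 0 0;0 0 0 0;0 0 0 0;0 0 0 0;0 0 0 0;0 0 0 0"
}}

```text
time_s: 29.35
tcp_pos: [0.5653, -0.3336, 0.2105]
ee_rot: [[0.971, 0.24, -0.001], [0.24, -0.971, 0.0], [-0.001, -0.001, -1.0]]
wrist_force: [-0.1, 0.3, -0.6]
gripper_width: 0.572
gripper_force: 0.0
```

```bash
python3 - <<'E'
from h import *
s,c=wrist("w7");print(s["time_s"],s["tcp_pos"],s["gripper_width"])
g=cv2.cvtColor(c["image"],cv2.COLOR_BGR2GRAY)
y=np.radians(13.8);X=np.array([np.cos(y),np.sin(y),0]);P=np.array([.5645,-.335,.02])
for k in (-.03,0,.03):
    u,v=proj(c,P+k*X).round().astype(int);i=np.flatnonzero(g[v,u-60:u+61]<45)-60;print(k,(u,v),i.min() if len(i) else None,i.max() if len(i) else None,len(i))
d=pickle.load(open("cap0.pkl","rb"))["top"];t=capture("top")
A,B=[cv2.cvtColor(i["image"],cv2.COLOR_BGR2GRAY) for i in (d,t)]
for n,(u,v) in dict(bottle=(229,204),stand=(301,162),sa=(147,226),sb=(141,254),handle=(281,250)).items():
    q=A[v-9:v+10,u-9:u+10];r=cv2.matchTemplate(B[v-25:v+26,u-25:u+26],q,cv2.TM_CCOEFF_NORMED);_,m,_,l=cv2.minMaxLoc(r);print(n,round(m,3),np.array(l)-16)
E
```

```text
29.35 [ 0.56534293 -0.33364928  0.21050762] 0.57241685407837
-0.03 (np.int64(277), np.int64(218)) -10 12 19
0 (np.int64(277), np.int64(194)) -10 12 21
0.03 (np.int64(277), np.int64(168)) -10 12 23
bottle 0.992 [0 0]
stand 0.996 [0 0]
sa 0.964 [0 0]
sb 0.971 [0 0]
handle 0.853 [0 2]
```

```bash
python3 - <<'E'
from h import *
D=pickle.load(open("cap0.pkl","rb"))
for cam,pts in dict(scene=[(.585,.018,.16),(.490,-.003,.056),(.53,.006,.063)],top=[(.490,-.003,.056),(.51,.001,.06)]).items():
    t=capture(cam);d=D[cam];A,B=[cv2.cvtColor(i["image"],cv2.COLOR_BGR2GRAY) for i in (d,t)]
    for P in pts:
        u,v=proj(d,np.array(P)).astype(int);q=A[v-8:v+9,u-8:u+9]
        r=cv2.matchTemplate(B[v-20:v+21,u-20:u+21],q,cv2.TM_CCOEFF_NORMED);_,m,_,l=cv2.minMaxLoc(r);print(cam,(u,v),round(m,3),np.array(l)-12)
    if cam=="top":
        col=lambda G:[int(x) for x in G[225:268,284]]
        print(col(A));print(col(B))
E
```

```text
scene (np.int64(298), np.int64(203)) 0.733 [0 0]
scene (np.int64(277), np.int64(206)) 0.767 [0 0]
scene (np.int64(285), np.int64(215)) 0.915 [0 0]
top (np.int64(285), np.int64(259)) 0.985 [0 0]
top (np.int64(283), np.int64(250)) 0.9 [0 2]
[139, 133, 152, 161, 160, 157, 137, 142, 141, 141, 130, 131, 119, 108, 109, 107, 80, 65, 64, 54, 42, 36, 40, 31, 27, 30, 33, 33, 33, 27, 23, 37, 26, 30, 52, 102, 132, 138, 135, 137, 135, 138, 135]
[151, 143, 163, 177, 175, 165, 155, 150, 151, 149, 150, 147, 127, 120, 115, 109, 88, 71, 62, 61, 46, 42, 36, 39, 31, 31, 27, 25, 26, 21, 22, 21, 26, 15, 31, 57, 75, 73, 73, 71, 75, 71, 72]
```

```bash
python3 -c "
from station import *
print(finish_job())"
```

```text
the job is handed in; nothing more can be done
None
```

I checked the long sleeve in the fixture and put it in the orange crate, and the job is handed in; the hand-in gave no verdict. The camera checks show the clamp fully open and the short sleeves, the standing sleeve and the bottle where they began.

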